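Find the thread hand of a prototype's port cap and hold the cap off

TASK

The orange cap on the blue prototype box has a short part-turn thread that may be ordinary or reverse: try to loosen it gently one way and, if it stops dead, the other way, never wrenching it or yanking it against the thread; turn it free and lift it off. Carry it to the white dish and finish while still holding it in the gripper, still and upright, centred over the dish with its lower rim about a hand's breadth (10 cm) above the bench. Leave the dish, screwdriver, safety glasses, spare panel and parts case where they are.

Things in the scene. Friction and masses are not known exactly. Their poses are not given: they have to be found in the camera images.
- enclosure: Blue printed box, 128 x 108 x 72 mm high, fixed to the bench by two steel feet (to 90 mm either side of the centre along its x). Origin: centre of its underside on the bench; z up, x along its long side. A white neck (30 mm diameter, 26 mm tall) stands on the middle of its top and carries the cap.
- port (a point): Centre of the top of the white neck, 98 mm above the bench; axes as the box. The thread: seen from above, only one of anticlockwise (ordinary) and clockwise (reverse) undoes the cap; it varies and cannot be seen. The wrong way meets a hard stop within 15 degrees; the right way turns nearly freely and the cap lifts straight off at 55 to 115 degrees from its start.
- cap: Loose orange screw cap, about 60 g. Origin: centre of its lower rim (2 mm above the box's top when fitted), z up along the thread axis. Skirt 55 mm diameter, 30 mm tall; on its flat top stands a grip bar 50 mm long (cap x), 14 mm wide (cap y), 34 mm tall: 64 mm tall in all. Fitted, the bar lies along the box's x within 3 degrees; play about 2 mm up-down and sideways.
- cap_grip (a point): On the cap's axis inside its grip bar, 22 mm above the cap's flat top, 12 mm below the bar's top, 52 mm above the lower rim; axes as the cap. A place to pinch the bar across its 14 mm width. The cap is plastic: more than about 0.4 N m of twist against the stop, or a 90 N push or pull, counts as wrenching.
- dish: Loose white bowl-shaped dish, 120 mm across the rim, 30 mm high, 250 g; origin: centre of its underside.
- driver: Yellow-handled screwdriver lying on the bench between the box and the dish, along x; bystander.
- glasses: Clear safety glasses beyond the work, about 135 mm wide, 45 mm high; bystander.
- panel: Spare flat blue printed panel, 100 x 100 x 10 mm; bystander.
- partscase: Closed blue case of small parts, 90 x 140 x 33 mm; bystander.

How it is judged:
By the outcome, as a careful person would: the job done as asked, in the order asked, and still so for the second after the job is handed in, while the arm keeps its last pose, push and grip.
It also fails if it takes over 48 s, if anything falls off the work surface, if the arm or the gripper's body presses on something with over 40 N, if the wrist force passes 120 N, or if a joint passes its speed limit or range.

ROBOT

A 6-joint arm with a two-finger parallel gripper is mounted at the origin on the work surface. World frame = base frame: x ahead of the robot, y to its left, z up, the work surface at z = 0. Lengths are in m, angles in rad, forces in N, time in s.
With the tool pointing down it reaches from about 0.375 to 0.9 m from the base axis. Payload 3.1 kg.
Tool frame: the origin (TCP) lies midway between the tips of the shut fingers; the grasp point (between the pads) lies 19 mm behind it; z points along the fingers, y is the direction in which the jaws open and shut (so a half turn about z gives the same grasp; the last joint's range is limited). The gripper opens to 87 mm and grips with 3 to 60 N. Pads are 19 mm wide; open, the fingers measure 117 mm over their backs; the gripper's body (75 mm by 190 mm) begins 51 mm behind the grasp point.
Start: joints at [-1.313, 0.527, 1.433, -0, 1.181, -0.178], TCP at [0.264, -0.567, 0.199] pointing down, gripper open.
Joint ranges: [-3.08, 3.08], [-0.75, 2.2], [0.22, 2.44], [-1.43, 4.57], [0, 2.65], [-2.85, 2.85]. Speed limits (rad/s): [2.79, 2.79, 3.14, 3.14, 3.14, 3.14].

INTERFACE

Orientations are given as a unit quaternion [x, y, z, w].
In Python, from rig import robot gives the robot as it stands.
- The arm moves only by the tool move_arm, never from a script. Its argument "rows" is one flat list of numbers, 7 for each row, row after row: the shift along the world's x, y, z in mm, then the turn, a rotation vector about the world's x, y, z in rad, then the closure, from 0 (fully open) to 1 (shut). A call has 1 to 12 rows; each row shifts and turns the commanded pose from where the row before left it; what a row does not reach is not made up. A row lasts 1/10 s, in which the tool goes at most 50 mm and 8.59 degrees, less where a joint would pass 70% of its speed; a pose out of reach is approached as far as the arm can. A call with a gripper value outside its range is refused whole. The fingers move at their own pace and stop on an object; "grip_force" is the grip in N (left out, the last holds). Time passes only in rows, so rows that do not move let the fingers close. It gives the time, the measured TCP pose, the force and the opening at its end, in the units of the state.
- robot.get_obs(): the state, without advancing time (a new reading comes with each control period).
- robot.camera(name): name is "side" or "top"; returns a dict with "color" (480x640x3 uint8, red, green, blue), "z_map" (480x640 float32, m along the optical axis (not along the pixel's ray), 0 where there is no reading), "camera_matrix" (3x3 intrinsics, pixels), "R" (3x3) and "t" (3): a world point X has camera coordinates R X + t. Camera axes: x right, y down, z forward; pixel columns grow to the right and rows downward; lengths in m; the calibration is good to about 2 mm. A picture is of the moment at which its call begins.
- robot.hand_in(): hands the job in, once; it reports no verdict.
Trained networks look in the newest picture that a camera, given by its name, has taken for a name from the list of things; names that differ only in an ending like _2 or _b are one class to them, and where a whole thing is asked for, a point or a joint stands for the part that bears it (a point fixed in the world has none). Each returns a list of dicts, best first, with "conf" (0 to 1); they miss things now and then, are a little off and sometimes report something else, mostly with a low value. They report only what shows in the picture. A call takes as long as a camera call.
- robot.search_frame(camera, thing): "at" ([column, row] in pixels, amid what is visible of it).
- robot.spot_point(camera, thing): "at" ([column, row] in pixels: a listed point, or the origin of a listed thing).
The state is a dict: "time": time; "q": joint angles; "joint_velocities": joint speeds; "joint_torque": joint torques, N m; "position": TCP position; "tool_rot": TCP orientation; "ft_force": force on the tool from outside, world axes, zero at the start; "moment": the same for the moment, N m; "grip_width": finger opening in m.
Only numpy, scipy, OpenCV 4.12 (cv2) and the standard library are available. Lean on these libraries where they do the work, as an engineer would, in place of code of your own. Each camera call takes 0.05 s, during which the arm holds its last target.

## Working session

There is one attempt and no reset: what is moved stays moved. The work goes in short steps, Python scripts to look and compute and a tool call to move; the robot and the scene stay as the last step left them, time stands still between calls to the robot, and variables do not carry over. Pictures are saved under pics/ and viewed, and the job is handed in when it is done.

Besides the shell and the picture viewer there is one more tool, called after "Request:" as a command line: name --argument value ..., lists and objects as JSON in quotes. move_arm: Moves the arm, as the interface text tells. Its arguments: {"type":"object","properties":{"rows":{"type":"array","items":{"type":"number"}},"grip_force":{"type":"number"}},"required":["rows"]}

```bash
mkdir -p pics; ls
cat > h.py <<'E'
import numpy as np, cv2
from rig import robot
def snap(n,fn):
    c=robot.camera(n); cv2.imwrite('pics/'+fn,c['color'][:,:,::-1]); return c
def w(c,px,z=None,plane=None):
    K=np.array(c['camera_matrix']);R=np.array(c['R']);t=np.array(c['t'])
    r=np.linalg.inv(K)@np.array([px[0],px[1],1.0])
    if plane is not None:
        o=-R.T@t; d=R.T@r; return o+d*(plane-o[2])/d[2]
    if z is None: z=c['z_map'][int(round(px[1])),int(round(px[0]))]
    return R.T@(r*z-t)
E
python3 - <<'E'
from h import *
np.set_printoptions(precision=4,suppress=True)
o=robot.get_obs(); print({k:np.round(v,3) for k,v in o.items()})
for n in('top','side'):
    c=snap(n,n+'0.png'); print(n,-np.array(c['R']).T@c['t'])
    for th in('cap','cap_grip','port','enclosure','dish','driver','glasses','panel','partscase'):
        for f in('spot_point',) if th in('cap_grip','port') else ('search_frame','spot_point'):
            r=getattr(robot,f)(n,th)
            for d in r[:2]:
                a=d['at']; print(th,f,np.round(a,1),round(d['conf'],2),w(c,a))
E
```

```text
pics
{'time': np.float64(0.0), 'q': array([-1.314,  0.528,  1.434, -0.   ,  1.181, -0.178]), 'joint_velocities': array([-0.003, -0.   ,  0.   , -0.   , -0.001,  0.002]), 'joint_torque': array([  0.   , -44.004, -17.66 ,   0.063,   0.058,  -0.   ]), 'position': array([ 0.264, -0.566,  0.198]), 'tool_rot': array([ 0.976,  0.216, -0.   , -0.001]), 'ft_force': array([-0.21 , -0.464, -0.192]), 'moment': array([-0.004, -0.   , -0.049]), 'grip_width': np.float64(0.087)}
top [0.5575 0.0132 0.9549]
cap search_frame [394.2 279.9] 0.71 [ 0.533  -0.143   0.1045]
cap spot_point [396.2 279.7] 0.56 [ 0.5339 -0.1431  0.1218]
cap_grip spot_point [400.  282.3] 0.59 [ 0.5301 -0.1467  0.1359]
port spot_point [398.7 281.9] 0.84 [ 0.5307 -0.1444  0.1369]
enclosure search_frame [379.4 277.9] 0.6 [ 0.5356 -0.122   0.0773]
enclosure spot_point [387.8 280. ] 0.72 [ 0.5328 -0.1321  0.1044]
enclosure spot_point [395.2 277.7] 0.34 [ 0.5368 -0.1441  0.1077]
dish search_frame [197.7 306.6] 0.68 [0.4783 0.207  0.0065]
dish spot_point [203.  304.7] 0.81 [0.4818 0.1975 0.0051]
driver search_frame [312.6 322.6] 0.71 [
[... 1263 characters left out ...]
98]
dish spot_point [215.7 238.2] 0.8 [0.4697 0.1957 0.0057]
driver search_frame [240.2 315.1] 0.96 [ 0.4501 -0.0156  0.0223]
driver search_frame [453.6 356.3] 0.42 [ 0.7082 -0.2278  0.031 ]
driver spot_point [263.4 312.7] 0.81 [ 0.4902 -0.0092  0.0003]
glasses spot_point [380.4 263.9] 0.6 [ 0.699  -0.0281  0.0445]
panel search_frame [341.1 208.8] 0.81 [0.7285 0.1754 0.006 ]
panel search_frame [453.9 352.9] 0.16 [ 0.7108 -0.2243  0.0334]
panel spot_point [339.9 207.4] 0.71 [0.7285 0.1809 0.0056]
partscase search_frame [455.7 356.5] 0.87 [ 0.7094 -0.2306  0.0335]
partscase spot_point [449.2 359.1] 0.59 [ 0.6981 -0.2302  0.0333]
partscase spot_point [324.6 337.6] 0.24 [ 0.5258 -0.1669  0.106 ]
```

View pics/top0.png

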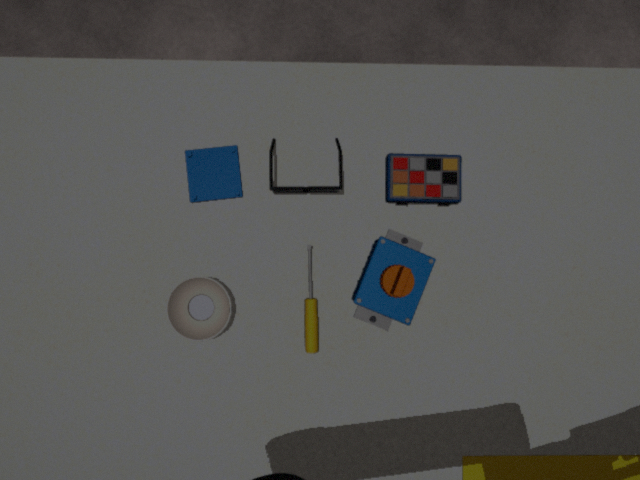

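View pics/side0.png

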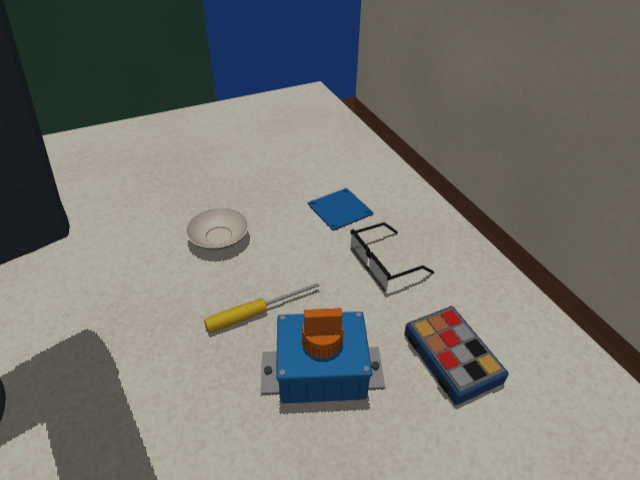

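Run:
```python
from h import *
np.set_printoptions(precision=4,suppress=True)
for n in('top','side'):
    c=robot.camera(n); im=c['color'].astype(int); zm=c['z_map']
    K=np.array(c['camera_matrix']);R=np.array(c['R']);t=np.array(c['t'])
    v,u=np.mgrid[:480,:640]
    P=np.stack([(u-K[0,2])/K[0,0]*zm,(v-K[1,2])/K[1,1]*zm,zm],-1)-t
    W=P@R  # R^T p
    ok=zm>0
    r,g,b=im[...,0],im[...,1],im[...,2]
    orange=ok&(r>150)&(r-b>80)&(g<r*0.75)&(abs(W[...,0]-.53)<.1)&(abs(W[...,1]+.145)<.1)
    for nm,lo,hi in(('bar',.128,.145),('skirttop',.098,.107)):
        m=orange&(W[...,2]>lo)&(W[...,2]<hi); p=W[m]
        if len(p)<10: print(n,nm,len(p));continue
        rc=cv2.minAreaRect((p[:,:2]*1000).astype(np.float32))
        print(n,nm,len(p),rc,'medz',np.median(p[:,2]))
    blue=ok&(b>r+30)&(abs(W[...,0]-.53)<.12)&(abs(W[...,1]+.145)<.12)&(abs(W[...,2]-.072)<.006)
    p=W[blue]; print(n,'box',len(p),cv2.minAreaRect((p[:,:2]*1000).astype(np.float32)),np.median(p[:,2]) if len(p) else 0)
    d=ok&(abs(W[...,0]-.48)<.09)&(abs(W[...,1]-.2)<.09)&(W[...,2]>.02)&(W[...,2]<.04)
    p=W[d]
    if len(p)>20:print(n,'dishrim',len(p),cv2.minEnclosingCircle((p[:,:2]*1000).astype(np.float32)),cv2.fitEllipse((p[:,:2]*1000).astype(np.float32)))
```

```text
top bar 0
top skirttop 0
top box 3352 ((531.5615234375, -149.39877319335938), (107.85601043701172, 126.93258666992188), 68.01677703857422) 0.07128825267528477
top dishrim 1098 ((477.18792724609375, 201.7672576904297), 59.607017517089844) ((477.20501708984375, 201.23411560058594), (109.17671203613281, 109.4533920288086), 118.3840103149414)
side bar 262 ((530.0680541992188, -150.8990478515625), (12.793703079223633, 48.573429107666016), 67.93470764160156) medz 0.13873782211977626
side skirttop 207 ((519.6893310546875, -162.14309692382812), (21.343050003051758, 51.1593017578125), 48.734004974365234) medz 0.10501514779209783
side box 4139 ((530.1666259765625, -151.37030029296875), (107.544921875, 127.09426879882812), 68.07274627685547) 0.07279458378274159
side dishrim 826 ((477.4461669921875, 201.386474609375), 60.899349212646484) ((476.61077880859375, 199.77459716796875), (108.66941833496094, 111.33049011230469), 163.32278442382812)
```

The top picture shows the box around (395,280) with the bar running at about -22°, and the dish at (201,308). The side picture shows the cap at (323,330). From depth, the cap axis is about (0.531, -0.1505) and the bar's yaw is -22°. The heights agree with the given sizes: box top 72 mm, bar top 138 mm. The dish centre is about (0.477, 0.2015).

I'll move above the cap with the jaws across the bar.

Request:
move_arm --rows '[24, 37.5, 0, 0, 0, -0.0745, 0, 24, 37.5, 0, 0, 0, -0.0745, 0, 24, 37.5, 0, 0, 0, -0.0745, 0, 24, 37.5, 0, 0, 0, -0.0745, 0, 24, 37.5, 0, 0, 0, -0.0745, 0, 24, 37.5, 0, 0, 0, -0.0745, 0, 24, 37.5, 0, 0, 0, -0.0745, 0, 24, 37.5, 0, 0, 0, -0.0745, 0, 24, 37.5, 0, 0, 0, -0.0745, 0, 24, 37.5, 0, 0, 0, -0.0745, 0, 24, 37.5, 0, 0, 0, -0.0745, 0, 3, 4, 0, 0, 0, 0, 0]' --grip_force 10

```text
time: 3.0
position: [0.5328, -0.1459, 0.1987]
tool_rot: [0.982, -0.188, 0.001, -0.001]
ft_force: [-0.5, 0.2, -0.5]
grip_width: 0.0867
```

Request:
move_arm --rows '[0, 0, 0, 0, 0, 0, 0, 0, 0, 0, 0, 0, 0, 0]'

```text
time: 3.2
position: [0.5304, -0.1508, 0.1985]
tool_rot: [0.982, -0.191, -0.0, 0.0]
ft_force: [0.3, -0.4, -1.1]
grip_width: 0.0873
```

```bash
cat >> h.py <<'E'
from scipy.spatial.transform import Rotation as Ro
def st():
    o=robot.get_obs(); M=Ro.from_quat(o['tool_rot']).as_matrix()
    print('t',round(float(o['time']),2),'pos',np.round(np.array(o['position'])*1000,1),'yawY',round(float(np.degrees(np.arctan2(M[1,1],M[0,1]))),2),'zax',np.round(M[:,2],3),'F',np.round(o['ft_force'],2),'M',np.round(o['moment'],3),'w',round(float(o['grip_width'])*1000,1),'q',np.round(o['q'],2))
    return o
E
python3 -c "
from h import *
st();snap('side','s1.png')"
```

```text
t 3.2 pos [ 530.4 -150.8  198.5] yawY -111.97 zax [-0.    -0.001 -1.   ] F [ 0.3  -0.36 -1.09] M [ 0.053  0.061 -0.049] w 87.3 q [-0.48  0.43  1.62 -0.    1.09  1.48]
```

Request:
move_arm --rows '[0.5, 0.2, -30, 0, 0, 0, 0, 0, 0, -30, 0, 0, 0, 0, 0, 0, -20, 0, 0, 0, 0, 0, 0, -8, 0, 0, 0, 0, 0, 0, 0, 0, 0, 0, 0]'

```text
time: 3.75
position: [0.5303, -0.1508, 0.1096]
tool_rot: [0.981, -0.192, -0.001, -0.0]
ft_force: [0.3, -0.2, 0.4]
grip_width: 0.0872
```

```bash
python3 -c "
from h import *
st();snap('side','s2.png')"
```

```text
t 3.75 pos [ 530.3 -150.8  109.6] yawY -112.1 zax [-0.002  0.001 -1.   ] F [ 0.26 -0.21  0.36] M [0.088 0.042 0.016] w 87.2 q [-0.48  0.55  1.7  -0.    0.89  1.48]
```

View pics/s2.png

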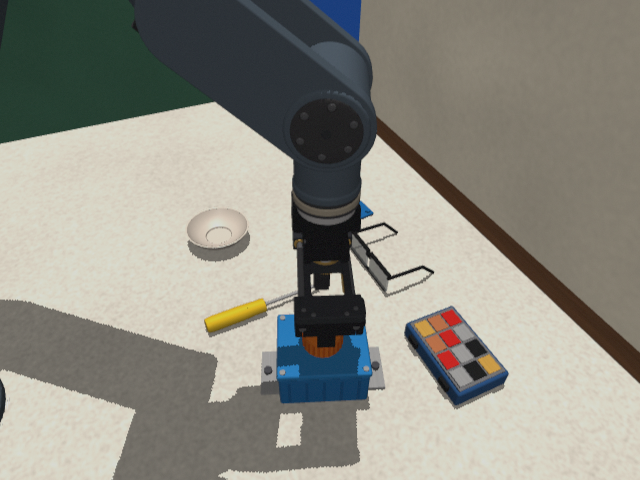

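The fingers straddle the bar at about (325,320), centred over the box. I'll close gently.

Request:
move_arm --rows '[0, 0, 0, 0, 0, 0, 0.5, 0, 0, 0, 0, 0, 0, 0.7, 0, 0, 0, 0, 0, 0, 1, 0, 0, 0, 0, 0, 0, 1, 0, 0, 0, 0, 0, 0, 1, 0, 0, 0, 0, 0, 0, 1, 0, 0, 0, 0, 0, 0, 1, 0, 0, 0, 0, 0, 0, 1]' --grip_force 10

```text
time: 4.6
position: [0.5313, -0.1498, 0.1105]
tool_rot: [0.982, -0.191, -0.0, -0.0]
ft_force: [-0.2, 0.6, -0.6]
grip_width: 0.031
```

```bash
python3 -c "
from h import *
st()"
```

```text
t 4.6 pos [ 531.3 -149.8  110.5] yawY -111.98 zax [-0.  0. -1.] F [-0.16  0.56 -0.64] M [0.    0.028 0.006] w 31.0 q [-0.48  0.55  1.7   0.    0.89  1.48]
```

Request:
move_arm --rows '[0, 0, 0, 0, 0, 0, 1, 0, 0, 0, 0, 0, 0, 1, 0, 0, 0, 0, 0, 0, 1, 0, 0, 0, 0, 0, 0, 1, 0, 0, 0, 0, 0, 0, 1]'

```text
time: 5.1
position: [0.5313, -0.1499, 0.1105]
tool_rot: [0.982, -0.191, -0.0, 0.0]
ft_force: [-0.1, -0.4, -0.7]
grip_width: 0.0136
```

```bash
python3 -c "
from h import *
st()"
```

```text
t 5.1 pos [ 531.3 -149.9  110.5] yawY -111.98 zax [-0. -0. -1.] F [-0.13 -0.42 -0.68] M [ 0.004  0.064 -0.02 ] w 13.6 q [-0.48  0.55  1.7  -0.    0.89  1.48]
```

The bar is gripped at 13.6 mm with no side load. I'll try anticlockwise in small steps.

Request:
move_arm --rows '[0, 0, 0, 0, 0, 0.03, 1, 0, 0, 0, 0, 0, 0.03, 1, 0, 0, 0, 0, 0, 0.03, 1, 0, 0, 0, 0, 0, 0, 1]'

```text
time: 5.5
position: [0.5314, -0.1498, 0.1105]
tool_rot: [0.989, -0.146, 0.0, -0.0]
ft_force: [-0.1, 0.5, -0.7]
grip_width: 0.0137
```

```bash
python3 -c "
from h import *
st()"
```

```text
t 5.5 pos [ 531.4 -149.8  110.5] yawY -106.84 zax [ 0.  0. -1.] F [-0.14  0.54 -0.73] M [0.06  0.027 0.021] w 13.7 q [-0.48  0.55  1.7   0.    0.89  1.39]
```

Request:
move_arm --rows '[0, 0, 0, 0, 0, 0.03, 1, 0, 0, 0, 0, 0, 0.03, 1, 0, 0, 0, 0, 0, 0, 1]'

```text
time: 5.8
position: [0.5313, -0.1498, 0.1105]
tool_rot: [0.993, -0.116, -0.0, -0.0]
ft_force: [0.4, -0.5, -1.3]
grip_width: 0.0133
```

```bash
python3 -c "
from h import *
st()"
```

```text
t 5.8 pos [ 531.3 -149.8  110.5] yawY -103.35 zax [-0.  0. -1.] F [ 0.37 -0.53 -1.29] M [0.07  0.028 0.001] w 13.3 q [-0.48  0.55  1.7   0.    0.89  1.33]
```

Request:
move_arm --rows '[0, 0, 0, 0, 0, 0.03, 1, 0, 0, 0, 0, 0, 0.03, 1, 0, 0, 0, 0, 0, 0, 1]'

```text
time: 6.1
position: [0.5313, -0.1498, 0.1105]
tool_rot: [0.996, -0.086, -0.0, -0.0]
ft_force: [0.3, 0.4, -1.0]
grip_width: 0.0137
```

```bash
python3 -c "
from h import *
st()"
```

```text
t 6.1 pos [ 531.3 -149.8  110.5] yawY -99.9 zax [-0.  0. -1.] F [ 0.34  0.39 -1.  ] M [ 0.052  0.003 -0.017] w 13.7 q [-0.48  0.55  1.7  -0.    0.89  1.27]
```

Request:
move_arm --rows '[0, 0, 0, 0, 0, 0.03, 1, 0, 0, 0, 0, 0, 0.03, 1, 0, 0, 0, 0, 0, 0, 1]'

```text
time: 6.4
position: [0.5313, -0.1498, 0.1105]
tool_rot: [0.998, -0.056, -0.0, -0.0]
ft_force: [-1.3, -0.7, -0.8]
grip_width: 0.0134
```

```bash
python3 -c "
from h import *
st();snap('side','s3.png')"
```

```text
t 6.4 pos [ 531.3 -149.8  110.5] yawY -96.46 zax [-0.  0. -1.] F [-1.3  -0.68 -0.83] M [0.044 0.027 0.008] w 13.4 q [-0.48  0.55  1.7  -0.    0.89  1.21]
```

View pics/s3.png

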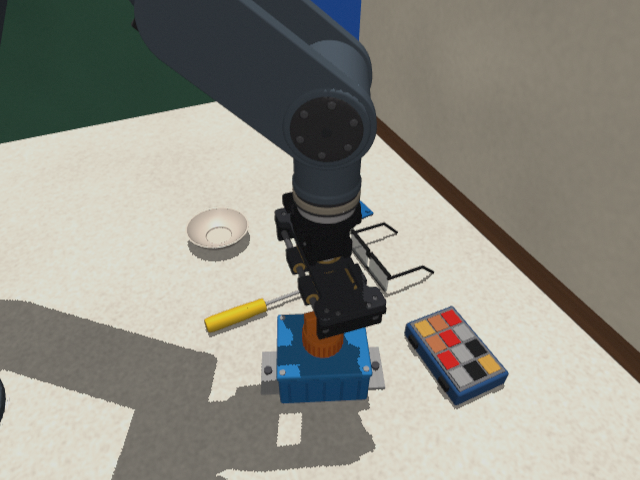

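After 15.5° the moment is about 0 and the width is unchanged, so nothing has stopped it or slipped. The bar at (315,322) appears to turn with the jaws. I'll continue a little, then faster.

Request:
move_arm --rows '[0, 0, 0, 0, 0, 0.03, 1, 0, 0, 0, 0, 0, 0.03, 1, 0, 0, 0, 0, 0, 0.03, 1, 0, 0, 0, 0, 0, 0, 1]'

```text
time: 6.85
position: [0.5313, -0.1498, 0.1105]
tool_rot: [1.0, -0.011, -0.0, -0.0]
ft_force: [0.1, 0.3, -0.2]
grip_width: 0.013
```

```bash
python3 -c "
from h import *
st()"
```

```text
t 6.85 pos [ 531.3 -149.8  110.5] yawY -91.3 zax [-0.  0. -1.] F [ 0.05  0.31 -0.2 ] M [0.034 0.013 0.003] w 13.0 q [-0.48  0.55  1.7  -0.    0.89  1.12]
```

Request:
move_arm --rows '[0, 0, 0, 0, 0, 0.06, 1, 0, 0, 0, 0, 0, 0.06, 1, 0, 0, 0, 0, 0, 0.06, 1, 0, 0, 0, 0, 0, 0.06, 1, 0, 0, 0, 0, 0, 0.06, 1, 0, 0, 0, 0, 0, 0.06, 1, 0, 0, 0, 0, 0, 0.06, 1, 0, 0, 0, 0, 0, 0.06, 1, 0, 0, 0, 0, 0, 0.06, 1, 0, 0, 0, 0, 0, 0, 1]'

```text
time: 7.85
position: [0.531, -0.1495, 0.1104]
tool_rot: [0.967, 0.255, -0.0, -0.0]
ft_force: [-0.3, 0.6, -0.2]
grip_width: 0.0136
```

```bash
python3 -c "
from h import *
st()"
```

```text
t 7.85 pos [ 531.  -149.5  110.4] yawY -60.43 zax [-0.001  0.001 -1.   ] F [-0.35  0.6  -0.21] M [ 0.172  0.072 -0.016] w 13.6 q [-0.48  0.55  1.7   0.    0.89  0.58]
```

Request:
move_arm --rows '[0, 0, 0, 0, 0, 0.05, 1, 0, 0, 0, 0, 0, 0.05, 1, 0, 0, 0, 0, 0, 0.05, 1, 0, 0, 0, 0, 0, 0.05, 1, 0, 0, 0, 0, 0, 0.05, 1, 0, 0, 0, 0, 0, 0.05, 1, 0, 0, 0, 0, 0, 0, 1]'

```text
time: 8.55
position: [0.5312, -0.1498, 0.1105]
tool_rot: [0.918, 0.396, -0.0, -0.0]
ft_force: [-0.2, -0.0, 0.3]
grip_width: 0.0139
```

```bash
python3 -c "
from h import *
st();snap('side','s4.png')"
```

```text
t 8.55 pos [ 531.2 -149.8  110.5] yawY -43.3 zax [-0.  0. -1.] F [-0.19 -0.01  0.34] M [ 0.057  0.043 -0.013] w 13.9 q [-0.48  0.55  1.7  -0.    0.89  0.28]
```

View pics/s4.png

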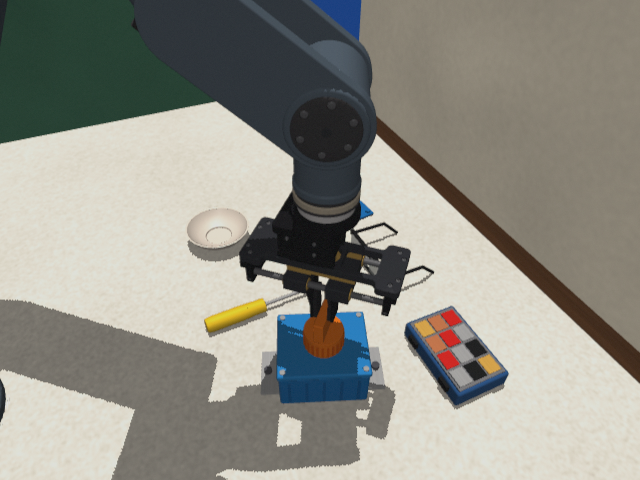

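The picture shows the bar nearly end-on at (327,315), so the cap has turned about 69° with the jaws and still moves freely. I'll keep turning.

Request:
move_arm --rows '[0, 0, 0, 0, 0, 0.05, 1, 0, 0, 0, 0, 0, 0.05, 1, 0, 0, 0, 0, 0, 0.05, 1, 0, 0, 0, 0, 0, 0.05, 1, 0, 0, 0, 0, 0, 0.05, 1, 0, 0, 0, 0, 0, 0.05, 1, 0, 0, 0, 0, 0, 0, 1]'

```text
time: 9.3
position: [0.5309, -0.1493, 0.1105]
tool_rot: [0.849, 0.529, -0.0, -0.001]
ft_force: [-0.9, 1.2, -1.1]
grip_width: 0.0136
```

```bash
python3 -c "
from h import *
st()"
```

```text
t 9.3 pos [ 530.9 -149.3  110.5] yawY -26.13 zax [-0.001  0.001 -1.   ] F [-0.86  1.21 -1.11] M [ 0.28   0.129 -0.071] w 13.6 q [-0.48  0.55  1.7   0.    0.89 -0.02]
```

Request:
move_arm --rows '[0, 0, 0, 0, 0, 0, 1, 0, 0, 0, 0, 0, 0, 1]'

```text
time: 9.5
position: [0.531, -0.1495, 0.1105]
tool_rot: [0.849, 0.529, -0.0, -0.0]
ft_force: [-0.6, 2.0, -0.2]
grip_width: 0.0138
```

```bash
python3 -c "
from h import *
st()"
```

```text
t 9.5 pos [ 531.  -149.5  110.5] yawY -26.11 zax [-0.001  0.001 -1.   ] F [-0.56  2.04 -0.17] M [0.288 0.165 0.018] w 13.8 q [-0.48  0.55  1.7   0.    0.89 -0.02]
```

Side forces are small (2 N) and there's no thread torque. I'll try a gentle lift. The 10 N grip limits how hard I can pull.

Request:
move_arm --rows '[0, 0, 1, 0, 0, 0, 1, 0, 0, 1, 0, 0, 0, 1, 0, 0, 1, 0, 0, 0, 1, 0, 0, 1, 0, 0, 0, 1, 0, 0, 0, 0, 0, 0, 1]'

```text
time: 10.0
position: [0.5314, -0.15, 0.1147]
tool_rot: [0.848, 0.53, -0.0, 0.0]
ft_force: [-0.8, 0.1, -0.3]
grip_width: 0.0136
```

```bash
python3 -c "
from h import *
st()"
```

```text
t 10.0 pos [ 531.4 -150.   114.7] yawY -26.04 zax [ 0. -0. -1.] F [-0.85  0.07 -0.3 ] M [ 0.136  0.149 -0.039] w 13.6 q [-0.48  0.55  1.7  -0.    0.9  -0.02]
```

It has come up 4.2 mm, past the 2 mm of play, with no pull, so it's free of the thread. I'll lift a bit more and check.

Request:
move_arm --rows '[0, 0, 2, 0, 0, 0, 1, 0, 0, 2, 0, 0, 0, 1, 0, 0, 2, 0, 0, 0, 1, 0, 0, 0, 0, 0, 0, 1]' --grip_force 12

```text
time: 10.4
position: [0.532, -0.1502, 0.1211]
tool_rot: [0.848, 0.53, 0.0, 0.001]
ft_force: [-0.8, 0.7, -1.1]
grip_width: 0.0136
```

```bash
python3 -c "
from h import *
st();snap('side','s5.png')"
```

```text
t 10.4 pos [ 532.  -150.2  121.1] yawY -26.04 zax [ 0.001 -0.001 -1.   ] F [-0.83  0.72 -1.07] M [ 0.023 -0.01  -0.023] w 13.6 q [-0.48  0.54  1.69 -0.    0.91 -0.02]
```

View pics/s5.png

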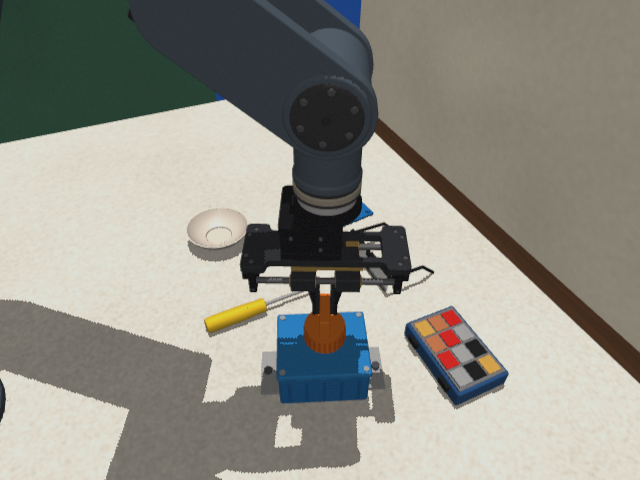

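Request:
move_arm --rows '[0, 0, 4, 0, 0, 0, 1, 0, 0, 4, 0, 0, 0, 1, 0, 0, 4, 0, 0, 0, 1, 0, 0, 4, 0, 0, 0, 1, 0, 0, 4, 0, 0, 0, 1, 0, 0, 10, 0, 0, 0, 1, 0, 0, 20, 0, 0, 0, 1, 0, 0, 20, 0, 0, 0, 1, 0, 0, 0, 0, 0, 0, 1]' --grip_force 20

```text
time: 11.35
position: [0.5335, -0.1509, 0.1937]
tool_rot: [0.848, 0.53, 0.002, 0.003]
ft_force: [0.6, 0.2, -0.8]
grip_width: 0.0132
```

```bash
python3 -c "
from h import *
st();snap('side','s6.png')"
```

```text
t 11.35 pos [ 533.5 -150.9  193.7] yawY -26.04 zax [ 0.006 -0.003 -1.   ] F [ 0.64  0.21 -0.79] M [-0.012 -0.061 -0.025] w 13.2 q [-0.48  0.44  1.62  0.    1.08 -0.02]
```

View pics/s6.png

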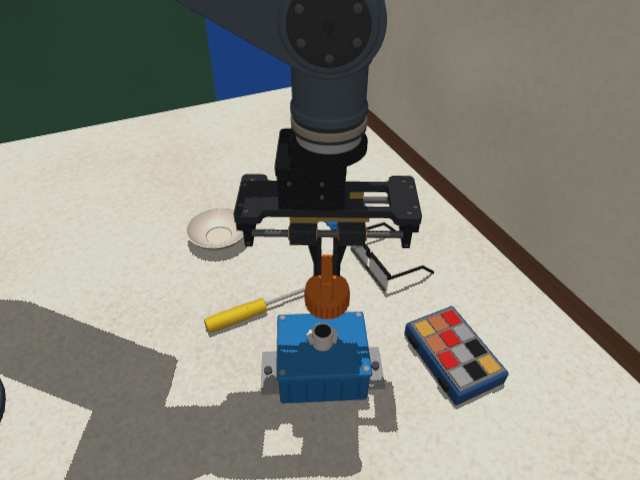

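The cap is off. It hangs upright at (327,290) and the bare neck shows at (322,335). I'll carry it to the dish.

Request:
move_arm --rows '[-3, 20, 0, 0, 0, 0, 1, -6, 39, 0, 0, 0, 0, 1, -6, 39, 0, 0, 0, 0, 1, -6, 39, 0, 0, 0, 0, 1, -6, 39, 0, 0, 0, 0, 1, -6, 39, 0, 0, 0, 0, 1, -6, 39, 0, 0, 0, 0, 1, -6, 39, 0, 0, 0, 0, 1, -6, 39, 0, 0, 0, 0, 1, -3, 20, 0, 0, 0, 0, 1, 0, 0, 0, 0, 0, 0, 1]'

```text
time: 12.5
position: [0.4757, 0.2045, 0.1895]
tool_rot: [0.847, 0.531, -0.001, -0.001]
ft_force: [0.9, -0.1, -0.8]
grip_width: 0.0135
```

Request:
move_arm --rows '[0, 0, -15, 0, 0, 0, 1, 0, 0, -20, 0, 0, 0, 1, 0, 0, -15, 0, 0, 0, 1, 0, 0, -8, 0, 0, 0, 1, 0, 0, 0, 0, 0, 0, 1, 0, 0, 0, 0, 0, 0, 1, 0, 0, 0, 0, 0, 0, 1]'

```text
time: 13.2
position: [0.4781, 0.202, 0.1332]
tool_rot: [0.848, 0.529, 0.001, 0.0]
ft_force: [-0.3, 0.2, -0.3]
grip_width: 0.0137
```

```bash
cat > m.py <<'E'
from h import *
import sys
np.set_printoptions(precision=1,suppress=True)
o=st(); tag=sys.argv[1]
for n in('side','top'):
    c=snap(n,tag+n+'.png'); im=c['color'].astype(int); zm=c['z_map']
    K=np.array(c['camera_matrix']);R=np.array(c['R']);t=np.array(c['t'])
    v,u=np.mgrid[:480,:640]
    W=(np.stack([(u-K[0,2])/K[0,0]*zm,(v-K[1,2])/K[1,1]*zm,zm],-1)-t)@R*1000
    r,g,b=im[...,0],im[...,1],im[...,2]
    px,py,pz=np.array(o['position'])*1000
    near=(zm>0)&(abs(W[...,0]-px)<60)&(abs(W[...,1]-py)<60)
    m=near&(r>60)&(r>1.8*g)&(g>b)&(W[...,2]>pz-60)
    p=W[m]; print(n,'orange',len(p))
    if len(p)>50:
        print(' z pct',np.percentile(p[:,2],[1,5,50,95,99]))
        s=p[p[:,2]<pz-8]   # skirt side: circle fit r=27.5
        from scipy.optimize import least_squares
        f=least_squares(lambda x:np.hypot(s[:,0]-x[0],s[:,1]-x[1])-27.5,[px,py],loss='soft_l1'); print(' skirt ctr',f.x,'rms',np.sqrt(np.mean(f.fun**2)),len(s))
    d=(zm>0)&(abs(W[...,0]-477)<90)&(abs(W[...,1]-201)<90)&(W[...,2]>22)&(W[...,2]<36)&(r<1.4*b)
    p=W[d]
    if len(p)>50: print(' dish rim',len(p),cv2.minEnclosingCircle(p[:,:2].astype(np.float32)),p[:,2].max())
E
python3 m.py a
```

```text
t 13.2 pos [478.1 202.  133.2] yawY -26.06 zax [ 0.  0. -1.] F [-0.3  0.2 -0.3] M [ 0. -0.  0.] w 13.7 q [ 0.2  0.5  1.8 -0.   0.9  0.6]
side orange 884
 z pct [ 99.6 103.  127.2 161.9 163. ]
 skirt ctr [479.  200.8] rms 1.1390305863176138 364
 dish rim 719 ((478.1983642578125, 202.52381896972656), 61.8526611328125) 33.53225287304576
top orange 9
 dish rim 495 ((477.0378723144531, 201.20712280273438), 59.27566909790039) 33.748915055243614
```

View pics/aside.png

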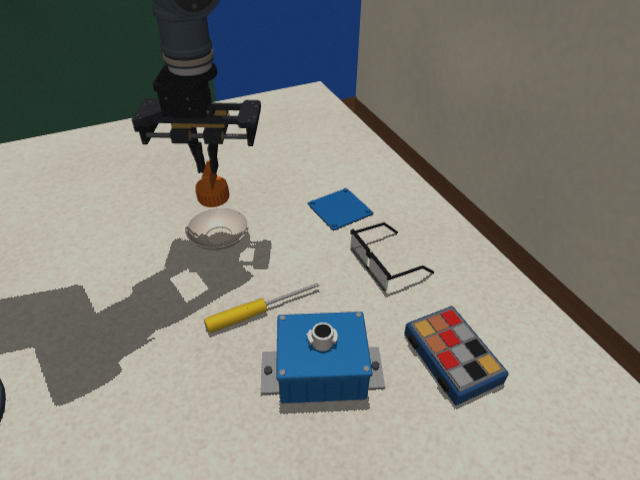

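View pics/atop.png

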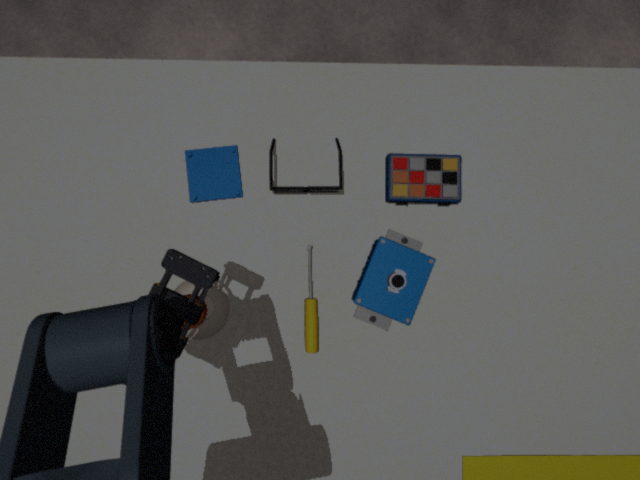

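The cap hangs upright over the dish at side pixel (212,190). The dish and the bystanders are where they were. The rim is at about 98 mm and within 2 mm of centre, so I'll make a small trim and let it settle.

Request:
move_arm --rows '[-0.5, 0.5, 2, 0, 0, 0, 1, 0, 0, 0, 0, 0, 0, 1, 0, 0, 0, 0, 0, 0, 1, 0, 0, 0, 0, 0, 0, 1, 0, 0, 0, 0, 0, 0, 1]'

```text
time: 13.8
position: [0.4768, 0.2027, 0.1346]
tool_rot: [0.848, 0.53, -0.0, -0.0]
ft_force: [-0.3, -0.0, -1.3]
grip_width: 0.0135
```

```bash
python3 m.py b; python3 -c "
from h import *
print(np.abs(robot.get_obs()['joint_velocities']).max()); print(robot.hand_in())"
```

```text
t 13.8 pos [476.8 202.7 134.6] yawY -26.04 zax [-0. -0. -1.] F [-0.3 -0.  -1.3] M [ 0.  -0.1 -0. ] w 13.5 q [ 0.2  0.5  1.8 -0.   0.9  0.6]
side orange 894
 z pct [102.1 105.  128.5 162.9 164.1]
 skirt ctr [477.7 201.4] rms 1.2452224697159282 366
 dish rim 715 ((475.694580078125, 202.17156982421875), 61.59556198120117) 33.51413106074373
top orange 6
 dish rim 503 ((476.6413269042969, 201.3209228515625), 59.55131530761719) 33.402045969041794
0.0025354440390416536
the job is handed in; nothing more can be done
None
```

The cap is off and held still over the white dish, and the job was handed in at about 14 s of the 48 s allowed. I'm reading success from my own measurements, as the hand-in reports no verdict.

- **Thread:** I gripped the bar at 10 N and turned anticlockwise in small steps. There was no stop past 15°, and the twist stayed under about 0.1 N m. It is an ordinary thread. I turned it about 86° and it lifted off with about 1 N of pull.
- **Height and tilt:** the lower rim is about 98–101 mm above the bench. The measurements disagree by 2–3 mm: the gripper height says about 98, and the camera about 100 from the bar top and up to 102 at the rim edge. The tool points straight down.
- **Centring:** the cap's axis is about (478, 201) mm. The dish centre is about (476–477, 201–202) mm, so it is within about 2 mm.
- **Stillness:** the largest joint speed was 0.0025 rad/s. The grip is 20 N, with the jaws at 13.5 mm.
- **Other objects:** the dish, screwdriver, glasses, panel and parts case look unmoved in the pictures taken over the dish. I measured the position of the dish only. The top camera could not see the cap under the gripper, so the cap position comes from the side camera.

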